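# Free the carving rest from the rack and wedge it tight in its board

## Robot

A 6-joint arm with a two-finger parallel gripper is mounted at the origin on a cart in front of the work surface, level with it; the furniture and walls round the work are solid. World frame = base frame: x ahead of the robot, y to its left, z up, the work surface at z = 0. Lengths are in m, angles in rad, forces in N, time in s.
With the tool pointing down it reaches from about 0.25 to 0.775 m from the base axis. Payload 8.9 kg.
Tool frame: the origin (TCP) lies at the very end of the fingers, on their centre line; the grasp point (between the pads) lies 19 mm behind it (ctrl.grip_point_offset is the distance from the TCP to the grasp point, in m); z points along the fingers, y is the line along which they close (so a half turn about z gives the same grasp; the last joint's range is limited). The gripper opens to 85 mm and grips with 20 to 120 N. Pads are 22 mm wide; open, the fingers measure 114 mm over their backs; the gripper's body (76 mm by 85 mm) begins 54 mm behind the grasp point. The pads swing forward as they close: fully open they stand 13 mm farther back than shut.
Start: joints at [0.974, 0.291, -0.153, 1.127, 0, 1.431], TCP at [0.232, 0.471, 0.231] pointing down, gripper open.
Joint ranges: [-2.52, 2.52], [-0.91, 1.74], [-1.3, 1.37], [-1.96, 2.02], [-1.52, 1.47], [-3.14, 3.14]. Speed limits (rad/s): [2.22, 2.22, 2.79, 3.14, 3.14, 3.14].

## Interface

Orientations are given as a unit quaternion [w, x, y, z].
In Python, from rig import ctrl, eyes, nets gives the robot as it stands.
- The arm moves only by the tool move_arm, never from a script. Its argument "plan" is a list of rows, each an object with "jaw": the closure, from 0 (fully open) to 1 (shut); "xyz": the shift along the tool's x, y, z in mm, a list of three; "rotation": the turn, a rotation vector about the tool's x, y, z in degrees, a list of three. A call has 1 to 8 rows; each row is the pose to reach, as a shift and turn from the pose commanded when the call began, along the tool's axes at that moment; what a row does not reach only later rows make up. A row lasts 1/10 s, in which the tool goes at most 50 mm and 8.59 degrees, less where a joint would pass 70% of its speed; a pose out of reach is approached as far as the arm can. A call with a gripper value outside its range is refused whole. The fingers move at their own pace and stop on an object; "force" is the grip in N (left out, the last holds). Time passes only in rows, so rows that repeat a pose let the fingers close. It gives the time, the measured TCP pose, the force, the opening and the grip force at its end, in the units of the state.
- ctrl.get_state(): the state, without advancing time (a new reading comes with each control period).
- eyes.capture(name): name is "side" or "top" or "wrist"; returns a dict with "frame" (400x640x3 uint8, red, green, blue), "camera_matrix" (3x3 intrinsics, pixels), "eye" and "attitude" of the camera in the world. Camera axes: x right, y down, z forward; pixel columns grow to the right and rows downward; lengths in m; the calibration is good to about 2 mm. A picture is of the moment at which its call begins. There is no depth.
- ctrl.hand_in(): hands the job in; it is judged then, once.
Trained networks look in a picture, given as the dict that the camera call returned (one of the last four; its "shot" number tells which), for a name from the list of things; names that differ only in an ending like _2 or _b are one class to them, and where a whole thing is asked for, a point or a joint stands for the part that bears it (a point fixed in the world has none). Each returns a list of dicts, best first, with "confidence" (0 to 1); they miss things now and then, are a little off and sometimes report something else, mostly with a low value. They report only what shows in the picture. A call takes as long as a camera call.
- nets.find_in(picture, query): "extent" ([left, top, width, height] in pixels, round what is visible of it).
- nets.tip_of(picture, query): "uv" ([column, row] in pixels: a listed point, or the origin of a listed thing).
The state is a dict: "clock": time; "joint_positions": joint angles; "qd": joint speeds; "tau": joint torques, N m; "tcp_pos": TCP position; "ee_rot": TCP orientation; "force": force on the tool from outside, world axes, zero at the start; "torque": the same for the moment, N m; "width": finger opening in m; "grasp_force": force on a finger pad.
Only numpy, scipy, OpenCV 4.12 (cv2) and the standard library are available. Lean on these libraries where they do the work, as an engineer would, in place of code of your own. Each camera call takes 0.05 s, during which the arm holds its last target. There are 200 camera calls.

## Task

The wooden carving rest is jammed in the sprung gap of the rack with only its top edge showing: pull it out by that edge. Then set it upright in the wide mouth of the tapered dovetail way on the carving board, narrow end first, and slide it along the way, pushing firmly until it wedges tight and stays tight when you let go. Leave the sanding block, cup, plaster lemon and chisel where they are.

Things in the scene. Friction and masses are not known exactly. Their poses are not given: they have to be found in the camera images.
- rest: carving rest, light wood, about 0.16 kg, 130 mm long, 80 high: upright blade 12 mm thick on a dovetailed foot. Origin: centre of its underside; x along it to the narrow leading end, z up. Foot 10 high; underside 35.5 wide at the rear (x=-65), 29 in the middle, 22.5 at the leading end (x=+65); flanks lean in, so 10 mm narrower at the foot's top. Starts upright in the rack's gap on its base
- rest_edge (a point): middle of the rest's full-height top edge, 80 mm above its underside and 11.5 mm behind its origin along its x. The blade is 80 mm high from x=-65 to +42 mm and steps down to 64 mm at the leading end
- rack: rack, fixed: plywood base 150x100x12 mm with a narrow upright gap between a wooden wall (+y) and a dark jaw (-y) which two springs press on the rest's foot with about 10 N; drawing the rest up takes some 10 to 25 N until its foot is out. Origin: underside of the base below the middle of the gap; x along the gap, z up. Gap open at the top and both ends
- rack_gap (a point): middle of the gap at the top of wall and jaw, 70 mm above the rack's underside. Wall and jaw are 134 mm long; the top 22 mm of the rest shows above them (6 mm at its stepped end). Beyond the jaw, at y = -48 to -60 mm of the rack, stands a board 64 mm high
- board: carving board, fixed, light wood 300 (x) x 124 (y) x 18 mm, top at z=18 mm. Origin: centre of its underside; z up; +x is the way the rest is slid, from wide mouth to narrow end. Two dark rails 10 mm high with undercut flanks form the tapered dovetail way along y=0, x=-51 (mouth) to +131 mm; from x=-150 to the mouth the top is bare. A cleat 14 mm high stands at x=137 to 149 mm
- way_mouth (a point): centre of the way's mouth on the board's top, at x=-51 mm of the board. The way tapers as the foot does (1 mm of width in 10 mm, evenly on both sides). The foot goes in from this end: set it on the bare board with its leading end just before the mouth (origin 69 mm before this point, board x=-120 mm) and slide; it enters with 5 to 8 mm to either side
- rail_left: left rail (+y) of the way; origin 18 mm above the board's, same axes. The right rail is spring-backed (8 N/mm) and set anew each time, up to 1.5 mm in or out: the rest meets both rails with its origin at x=0 to +35 mm of the board (brief knocks), tightens over 15 to 25 mm more and stays tight after a steady push of 12 to 18 N. Pushed high up it may tip; held off centre it rubs early on one rail
- sanding_block: bystander: wooden sanding block 55 x 90 x 30 mm, origin at the centre of its underside
- cup: bystander: plastic cup, 73 mm across, 88 mm high, origin at the centre of its underside
- cast: bystander: plaster lemon 44 x 69 x 39 mm, origin at the centre of its underside
- chisel: bystander: chisel 240 mm long with a wooden handle, origin at the middle of its underside

How it is judged:
On the way:
1. the rest has been drawn up out of the gap (z of rest in the frame of rack above 0.09 m), for 0.1 s.
At the end, for the whole second after the job is handed in: The rest stands upright (0.1 rad), down on the board (5 mm), origin at x = 0 to +75 mm of the board, within 6 mm of its centre line and 0.07 rad of its direction, at rest, wedged so that it presses on the left rail with over 3 N by itself (contact force between rest and rail_left above 3 N and x of rest in the frame of board between 0 and 0.075 m and y of rest in the frame of board between -0.006 and 0.006 m and z of rest in the frame of board between 0.014 and 0.023 m and angle between the x axis of rest and the x axis of board, either way round below 0.07 rad and angle between rest's own z axis and vertical below 0.1 rad and linear speed of rest below 0.01 m/s); the robot touches nothing.
It fails at once if a bystander (sanding block, cup, plaster lemon, chisel) is shifted by more than 4 cm (distance of any of sanding_block, cup, cast, chisel from where it was at the start of the episode above 0.04 m).
It also fails if it takes over 61 s, if anything falls off the work surface, if the arm or the gripper's body presses on something with over 40 N, if the wrist force passes 120 N, or if a joint passes its speed limit or range.

## Working session

There is one attempt and no reset: what is moved stays moved. The work goes in short steps, Python scripts to look and compute and a tool call to move; the robot and the scene stay as the last step left them, time stands still between calls to the robot, and variables do not carry over. Pictures are saved under pics/ and viewed, at most 10 in all, crops included, and the job is handed in when it is done.

Besides the shell and the picture viewer there is one more tool, called after "Request:" in YAML: its name, and indented under it one key for each argument. move_arm: Moves the arm, as the interface text tells. Its arguments: {"type":"object","properties":{"plan":{"type":"array","items":{"type":"object","properties":{"jaw":{"type":"number"},"xyz":{"type":"array","items":{"type":"number"}},"rotation":{"type":"array","items":{"type":"number"}}}}},"force":{"type":"number"}},"required":["plan"]}

```bash
mkdir -p pics
cat > h.py <<'E'
import numpy as np, cv2
from scipy.spatial.transform import Rotation as R
from rig import ctrl, eyes, nets
def q2R(q): return R.from_quat([q[1],q[2],q[3],q[0]])
def att(p):
    a=np.array(p["attitude"],float)
    return a if a.shape==(3,3) else q2R(a).as_matrix()
def ray(p,uv):
    K=np.array(p["camera_matrix"]); d=att(p)@np.linalg.inv(K)@np.array([uv[0],uv[1],1.])
    return np.array(p["eye"]),d
def at_z(p,uv,z):
    e,d=ray(p,uv); return e+d*(z-e[2])/d[2]
def proj(p,X):
    K=np.array(p["camera_matrix"]); c=att(p).T@(np.asarray(X)-np.array(p["eye"])); c=K@c; return c[:2]/c[2]
def tri(obs):
    A=np.zeros((3,3));b=np.zeros(3)
    for p,uv in obs:
        e,d=ray(p,uv); d=d/np.linalg.norm(d); P=np.eye(3)-np.outer(d,d); A+=P;b+=P@e
    return np.linalg.solve(A,b)
def save(p,n): cv2.imwrite(f"pics/{n}.png",p["frame"][:,:,::-1])
def tool(target):
    "world shift target-tcp in tool axes mm"
    s=ctrl.get_state(); return q2R(s["ee_rot"]).inv().apply(np.array(target)-np.array(s["tcp_pos"]))*1000
E
python3 - <<'E'
from h import *
np.set_printoptions(precision=4,suppress=True)
s=ctrl.get_state(); print(s)
ps={n:eyes.capture(n) for n in("side","top","wrist")}
f=[]
for n,p in ps.items():
    print(n,p["eye"],p["attitude"],np.array(p["camera_matrix"])[0,0])
    for q in ["rest","rest_edge","rack","rack_gap","board","way_mouth","rail_left","sanding_block","cup","cast","chisel"]:
        r=nets.tip_of(p,q)[:2]; b=nets.find_in(p,q)[:1]
        print(" ",q,[(np.round(x["uv"],1),round(x["confidence"],2)) for x in r],[(np.round(x["extent"]),round(x["confidence"],2)) for x in b])
    save(p,n+"0")
cv2.imwrite("pics/both0.png",np.vstack([cv2.resize(ps[n]["frame"],(480,300))[:,:,::-1] for n in("side","wrist")]))
E
```

```text
{'clock': 0.0, 'joint_positions': array([ 0.9737,  0.2913, -0.1541,  1.1267,  0.    ,  1.4315]), 'qd': array([ 0.0005, -0.0006, -0.0001, -0.0003,  0.0003,  0.0002]), 'tau': array([  0.0006, -53.7137,  33.1371,   0.0159,   0.    ,  -0.    ]), 'tcp_pos': array([0.2318, 0.4706, 0.2307]), 'ee_rot': array([-0.0002,  0.2269,  0.9739, -0.0006]), 'force': array([ 0.0128,  0.1619, -0.7409]), 'torque': array([-0.0088, -0.0027,  0.0346]), 'grasp_force': 0.0, 'width': 0.08514616065033408}
side [0.5377 0.8753 0.8642] [ 0.0115 -0.0314  0.9075 -0.4188] 377.80625298255063
  rest [(array([329.4, 266.3]), 0.95)] [(array([308., 245.,  49.,  17.]), 0.96)]
  rest_edge [(array([336.3, 246.7]), 0.86)] [(array([308., 242.,  46.,  17.]), 0.98)]
  rack [(array([330.2, 270.3]), 0.93)] [(array([301., 239.,  58.,  44.]), 0.56)]
  rack_gap [(array([329.7, 253.2]), 0.88), (array([349.5, 188.7]), 0.52)] [(array([302., 238.,  54.,  47.]), 0.72)]
  board [(array([337. , 196.3]), 0.77)] [(array([294., 177.,  86.,  38.]), 0.72)]
  way_mouth [(array([345.4, 191. ]), 0.8)] [(array([292., 174.,  89.,  39.]), 0.98)]
  rail
[... 1199 characters left out ...]
([378.9, 232. ]), 0.72)] [(array([358., 197.,  19.,  55.]), 0.85)]
  sanding_block [(array([191.6, 247.5]), 0.87)] [(array([173., 236.,  34.,  24.]), 0.97)]
  cup [(array([322.6, 161. ]), 0.96)] [(array([312., 149.,  23.,  23.]), 0.68)]
  cast [(array([321.5, 224.4]), 0.67), (array([387. , 246.1]), 0.47)] []
  chisel [(array([472.8, 256.6]), 0.68), (array([319.4, 224.2]), 0.49)] [(array([449., 228.,  47.,  66.]), 0.6)]
wrist [0.1573 0.5077 0.373 ] [0.141  0.8373 0.5209 0.0877] 313.9299032394152
  rest [] []
  rest_edge [] []
  rack [] []
  rack_gap [] []
  board [] []
  way_mouth [] []
  rail_left [] []
  sanding_block [(array([367.5, 321.5]), 0.7)] []
  cup [] []
  cast [] []
  chisel [] []
```

View pics/top0.png

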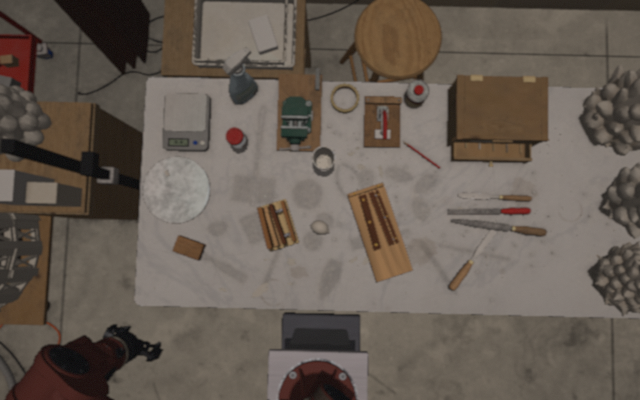

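View pics/both0.png

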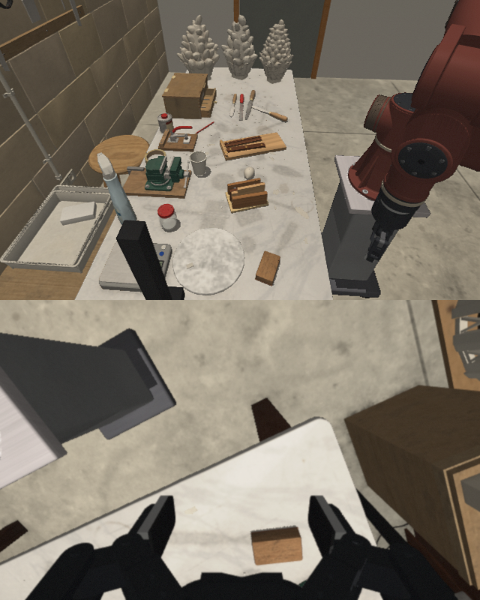

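Run:
```python
from h import *
np.set_printoptions(precision=4,suppress=True)
s=eyes.capture("side"); t=eyes.capture("top")
def b(p,q): r=nets.tip_of(p,q); return r[0]["uv"]
for q,z in dict(rest=.012,rest_edge=.092,rack=0,rack_gap=.07,board=0,way_mouth=.018,rail_left=.018).items():
    print(q,at_z(s,b(s,q),z),at_z(t,b(t,q),z),tri([(s,b(s,q)),(t,b(t,q))]))
a=cv2.resize(t["frame"][170:290,240:420],None,fx=4,fy=4,interpolation=cv2.INTER_CUBIC)[:,:,::-1]
cv2.imwrite("pics/topc.png",a)
```

```text
rest [0.5521 0.1526 0.012 ] [0.5392 0.1571 0.012 ] [0.5456 0.1566 0.0165]
rest_edge [0.5372 0.1425 0.092 ] [0.5415 0.1422 0.092 ] [0.5394 0.1423 0.0919]
rack [0.5462 0.1587 0.    ] [0.5445 0.1564 0.    ] [ 0.5454  0.1567 -0.0024]Traceback (most recent call last):
  File "<stdin>", line 6, in <module>
  File "<stdin>", line 4, in b
IndexError: list index out of range
```

Run:
```python
from h import *
np.set_printoptions(precision=4,suppress=True)
s=eyes.capture("side"); t=eyes.capture("top")
def b(p,q):
    r=nets.tip_of(p,q); return r[0]["uv"] if r else (0,0)
for q,z in dict(rack_gap=.07,board=0,way_mouth=.018,rail_left=.018).items():
    print(q,at_z(s,b(s,q),z),at_z(t,b(t,q),z),tri([(s,b(s,q)),(t,b(t,q))]))
a=cv2.resize(t["frame"][170:290,240:420],None,fx=4,fy=4,interpolation=cv2.INTER_CUBIC)[:,:,::-1]
cv2.imwrite("pics/topc.png",a)
for uv in [(349,191),(381,183),(411,270),(379,280)]: print(uv,at_z(t,uv,.018))
print(tool([.54,.15,.27]))
```

```text
rack_gap [0.542  0.1555 0.07  ] [0.55   0.1515 0.07  ] [0.5461 0.152  0.0663]
board [ 0.5394 -0.1883  0.    ] [ 0.5361 -0.1932  0.    ] [ 0.5378 -0.1937 -0.0045]
way_mouth [ 0.4906 -0.203   0.018 ] [ 0.4857 -0.2062  0.018 ] [ 0.4881 -0.2066  0.0151]
rail_left [0.4677 0.4345 0.018 ] [ 0.5323 -0.1842  0.018 ] [ 0.456  -0.3031 -1.3458]
(349, 191) [ 0.6682 -0.0868  0.018 ]
(381, 183) [ 0.6969 -0.1901  0.018 ]
(411, 270) [ 0.4189 -0.2909  0.018 ]
(379, 280) [ 0.3846 -0.189   0.018 ]
[-418.117  -151.7574  -38.6852]
```

View pics/topc.png

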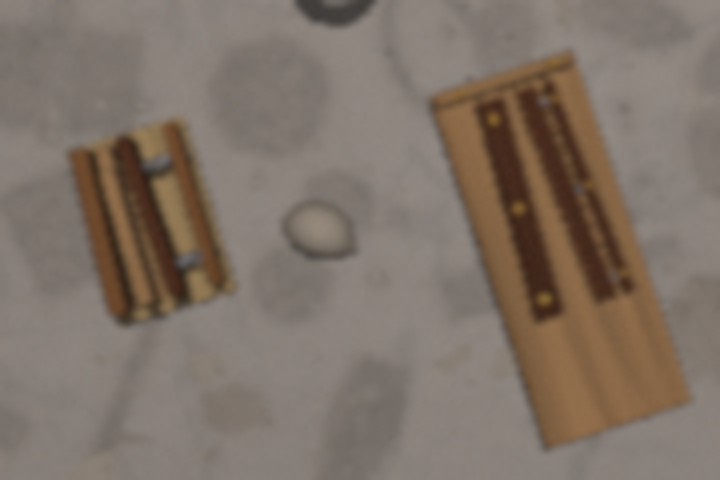

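Request:
move_arm:
  plan:
    - {"xyz": [-418, -152, -39], "rotation": [0, 0, -44], "jaw": 0}
    - {"xyz": [-418, -152, -39], "rotation": [0, 0, -44]}
    - {"xyz": [-418, -152, -39], "rotation": [0, 0, -44]}
    - {"xyz": [-418, -152, -39], "rotation": [0, 0, -44]}
    - {"xyz": [-418, -152, -39], "rotation": [0, 0, -44]}
    - {"xyz": [-418, -152, -39], "rotation": [0, 0, -44]}
    - {"xyz": [-418, -152, -39], "rotation": [0, 0, -44]}
    - {"xyz": [-418, -152, -39], "rotation": [0, 0, -44]}

```text
invalid input
```

Request:
move_arm:
  plan:
    - {"jaw": 0, "xyz": [-418, -152, -39], "rotation": [0, 0, -44]}
    - {"jaw": 0, "xyz": [-418, -152, -39], "rotation": [0, 0, -44]}
    - {"jaw": 0, "xyz": [-418, -152, -39], "rotation": [0, 0, -44]}
    - {"jaw": 0, "xyz": [-418, -152, -39], "rotation": [0, 0, -44]}
    - {"jaw": 0, "xyz": [-418, -152, -39], "rotation": [0, 0, -44]}
    - {"jaw": 0, "xyz": [-418, -152, -39], "rotation": [0, 0, -44]}
    - {"jaw": 0, "xyz": [-418, -152, -39], "rotation": [0, 0, -44]}
    - {"jaw": 0, "xyz": [-418, -152, -39], "rotation": [0, 0, -44]}

```text
clock: 5.95
tcp_pos: [0.4889, 0.203, 0.264]
ee_rot: [0.0, -0.155, 0.988, 0.0]
force: [0.2, 1.9, -0.8]
width: 0.0856
grasp_force: 0.0
```

Request:
move_arm:
  plan:
    - {"jaw": 0, "xyz": [-32, -66, -6], "rotation": [0, 0, 0]}
    - {"jaw": 0, "xyz": [-32, -66, -6], "rotation": [0, 0, 0]}
    - {"jaw": 0, "xyz": [-32, -66, -6], "rotation": [0, 0, 0]}

```text
clock: 6.25
tcp_pos: [0.5405, 0.149, 0.2694]
ee_rot: [0.0, -0.153, 0.988, -0.0]
force: [0.3, 0.1, -1.1]
width: 0.0854
grasp_force: 0.0
```

Run:
```python
from h import *
np.set_printoptions(precision=4,suppress=True)
w=eyes.capture("wrist"); save(w,"w1")
s=ctrl.get_state(); print(s["tcp_pos"],s["ee_rot"],w["eye"])
for q,z in dict(rest=.012,rest_edge=.092,rack=0,rack_gap=.07).items():
    for r in nets.tip_of(w,q)[:2]: print(q,r["uv"],round(r["confidence"],2),at_z(w,r["uv"],z))
```

```text
[0.5391 0.1504 0.2694] [-0.0002 -0.1532  0.9882  0.    ] [0.4611 0.1231 0.4115]
rest [325.7, 164.3] 0.6 [0.5482 0.1559 0.012 ]
rest [324.7, 175.6] 0.5 [0.563  0.1593 0.012 ]
rest_edge [326.9, 173.3] 0.89 [0.5395 0.1535 0.092 ]
rest_edge [31.2, 23.4] 0.67 [ 0.4872 -0.1439  0.092 ]
rack [328.6, 160.5] 0.83 [0.5447 0.159  0.    ]
rack [58.6, 72.0] 0.68 [ 0.5396 -0.1883  0.    ]
rack_gap [327.7, 176.6] 0.9 [0.5483 0.1576 0.07  ]
```

View pics/w1.png

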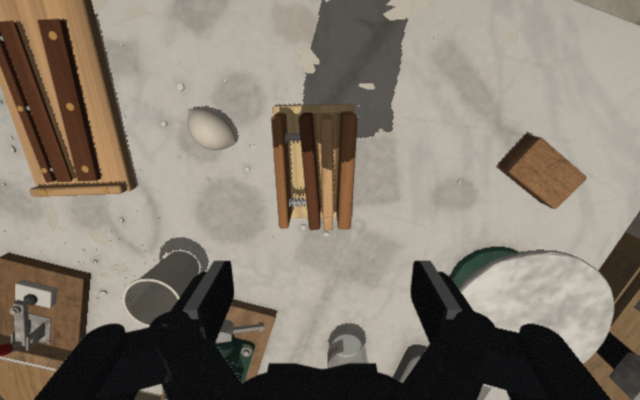

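Run:
```python
from h import *
a=cv2.imread("pics/w1.png")[95:240,260:370]
a=cv2.resize(a,None,fx=4,fy=4,interpolation=cv2.INTER_CUBIC)
cv2.imwrite("pics/w1c.png",a)
g=cv2.cvtColor(cv2.imread("pics/w1.png"),cv2.COLOR_BGR2GRAY)
for r in (125,140,155,170,185,200,208,214,220,226): print(r,g[r,300:360].tolist())
```

```text
125 [33, 30, 29, 29, 33, 29, 32, 30, 31, 29, 26, 23, 26, 35, 46, 55, 59, 65, 68, 65, 63, 63, 67, 70, 71, 71, 72, 72, 73, 73, 69, 68, 65, 65, 62, 63, 60, 57, 55, 48, 39, 33, 39, 41, 48, 47, 48, 46, 49, 52, 51, 50, 49, 49, 50, 45, 49, 70, 83, 85]
140 [84, 43, 30, 30, 29, 28, 30, 29, 31, 29, 31, 28, 22, 21, 28, 51, 69, 67, 64, 65, 63, 62, 67, 67, 71, 69, 70, 70, 71, 71, 69, 67, 60, 62, 67, 67, 61, 57, 51, 41, 35, 33, 41, 44, 46, 47, 50, 48, 50, 53, 53, 50, 48, 48, 44, 56, 107, 145, 154, 155]
155 [169, 131, 81, 62, 65, 67, 65, 66, 67, 67, 66, 66, 59, 49, 34, 25, 46, 57, 86, 136, 149, 107, 70, 67, 68, 66, 67, 68, 68, 71, 70, 69, 71, 118, 140, 115, 92, 86, 65, 42, 37, 40, 45, 46, 47, 48, 49, 49, 51, 51, 50, 50, 49, 47, 55, 103, 139, 151, 153, 155]
170 [175, 173, 168, 115, 65, 61, 65, 67, 65, 68, 69, 68, 65, 62, 55, 36, 24, 45, 58, 82, 127, 122, 120, 138, 145, 148, 147, 149, 152, 145, 134, 119, 90, 73, 83, 85, 85, 69, 48, 39, 56, 80, 94, 100, 101, 104, 109, 111, 110, 111, 106, 105, 97, 91, 115, 147, 157, 158, 159, 158]
185 [172, 174, 175, 170, 131, 83, 63, 64, 64, 69, 68, 69, 68, 67, 64, 56
[... 927 characters left out ...]
168, 173, 117, 55, 61, 84, 97, 104, 107, 110, 111, 111, 110, 107, 105, 99, 91, 98, 128, 160, 173, 173, 174, 175, 176, 178]
220 [177, 177, 175, 175, 175, 175, 173, 150, 99, 65, 65, 68, 67, 67, 68, 67, 68, 65, 58, 52, 99, 138, 137, 135, 145, 158, 161, 161, 160, 158, 154, 145, 131, 149, 162, 161, 137, 88, 73, 86, 104, 110, 109, 111, 111, 109, 108, 105, 105, 96, 92, 122, 157, 167, 168, 164, 162, 161, 163, 163]
226 [157, 170, 185, 182, 178, 154, 153, 151, 117, 74, 65, 66, 66, 66, 67, 68, 66, 67, 61, 60, 105, 141, 151, 137, 137, 145, 150, 150, 149, 151, 150, 142, 130, 143, 153, 156, 150, 120, 95, 100, 108, 110, 110, 109, 110, 109, 106, 104, 101, 94, 98, 140, 159, 162, 163, 167, 168, 171, 171, 169]
```

View pics/w1c.png

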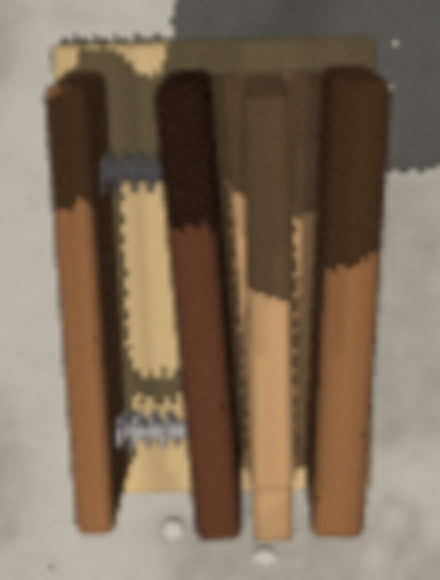

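Run:
```python
from h import *
np.set_printoptions(precision=4,suppress=True)
w=eyes.capture("wrist")
A=at_z(w,(327,118.5),.092);B=at_z(w,(328,216.7),.092)
print(A,B,np.linalg.norm(B-A),np.degrees(np.arctan2(*(B-A)[1::-1])))
C=at_z(w,(273+1,118-2),.012)
# tool heading
s=ctrl.get_state(); Rm=q2R(s["ee_rot"]).as_matrix(); print("tool x heading",np.degrees(np.arctan2(Rm[1,0],Rm[0,0])), s["tcp_pos"])
M=(A+B)/2; print("mid",M, tool([M[0],M[1],.072+0.0]))
# rack wall line: wall top z .07
for a,b,z in [((346.5,115),(345,228),.07),((280,118),(283.5,228),.064)]:
    P,Q=at_z(w,a,z),at_z(w,b,z); print(P,Q,np.linalg.norm(Q-P),np.degrees(np.arctan2(*(Q-P)[1::-1])))
```

```text
[0.4832 0.1398 0.092 ] [0.5829 0.1736 0.092 ] 0.10528933290633137 18.750565148639897
tool x heading -162.14521286788755 [0.5376 0.1525 0.2698]
mid [0.5331 0.1567 0.092 ] [  3.023    5.3461 197.7763]
[0.4752 0.1592 0.07  ] [0.5991 0.2008 0.07  ] 0.13070122575773713 18.53476274225077
[0.5004 0.0926 0.064 ] [0.6244 0.131  0.064 ] 0.12983101515458415 17.210287285482934
```

Request:
move_arm:
  plan:
    - {"jaw": 0, "xyz": [3, 5, 50], "rotation": [0, 0, 0]}
    - {"jaw": 0, "xyz": [3, 5, 100], "rotation": [0, 0, 0]}
    - {"jaw": 0, "xyz": [3, 5, 140], "rotation": [0, 0, 0]}
    - {"jaw": 0, "xyz": [3, 5, 140], "rotation": [0, 0, 0]}
    - {"jaw": 0, "xyz": [3, 5, 140], "rotation": [0, 0, 0]}

```text
clock: 7.05
tcp_pos: [0.5337, 0.156, 0.1306]
ee_rot: [-0.0, -0.155, 0.988, -0.0]
force: [0.3, 0.1, 0.7]
width: 0.0857
grasp_force: 0.0
```

Run:
```python
from h import *
np.set_printoptions(precision=4,suppress=True)
w=eyes.capture("wrist"); save(w,"w2")
for q,z in dict(rest_edge=.092,rack_gap=.07).items():
    for r in nets.tip_of(w,q)[:2]: print(q,r["uv"],round(r["confidence"],2),at_z(w,r["uv"],z))
s=ctrl.get_state(); print(s["tcp_pos"],s["ee_rot"],w["eye"], tool([.5331,.1567,.073]))
u,v=proj(w,[.5331,.1567,.092]); print(u,v)
g=cv2.cvtColor(w["frame"],cv2.COLOR_RGB2GRAY)
for dr in (-40,-20,0,20): r=int(v)+dr; print(r,int(u)-25,g[r,int(u)-25:int(u)+26].tolist())
```

```text
rest_edge [314.9, 233.7] 0.91 [0.5385 0.1522 0.092 ]
rack_gap [315.3, 232.7] 0.8 [0.5479 0.155  0.07  ]
[0.5357 0.1559 0.1323] [ 0.0021 -0.1546  0.988   0.    ] [0.4546 0.1297 0.2728] [ 2.4666  1.5523 59.2728]
324.2687259772115 228.22037429365375
188 299 [23, 24, 27, 44, 57, 63, 62, 68, 70, 76, 78, 77, 80, 77, 78, 77, 78, 78, 80, 80, 80, 82, 81, 80, 79, 71, 64, 67, 73, 74, 78, 77, 70, 64, 63, 63, 59, 49, 39, 39, 42, 44, 49, 50, 49, 53, 52, 54, 52, 55, 57]
208 299 [24, 19, 25, 22, 27, 51, 61, 60, 65, 71, 74, 77, 77, 77, 77, 77, 76, 78, 78, 77, 76, 78, 79, 81, 78, 72, 63, 67, 72, 75, 82, 97, 103, 99, 96, 85, 62, 40, 38, 38, 45, 50, 52, 54, 53, 54, 52, 52, 54, 54, 59]
228 299 [38, 28, 26, 24, 24, 22, 31, 55, 63, 68, 71, 76, 76, 76, 77, 75, 75, 75, 76, 82, 82, 84, 86, 84, 82, 77, 69, 65, 71, 73, 71, 86, 94, 92, 85, 62, 43, 41, 42, 45, 50, 52, 54, 52, 53, 53, 52, 52, 56, 60, 64]
248 299 [61, 54, 40, 25, 22, 22, 25, 25, 44, 105, 134, 145, 148, 141, 137, 137, 113, 95, 94, 88, 86, 85, 86, 84, 82, 81, 72, 66, 66, 71, 84, 93, 91, 84, 59, 44, 40, 44, 67, 89, 102, 107, 113, 118, 119, 121, 122, 124, 126, 125, 125]
```

View pics/w2.png

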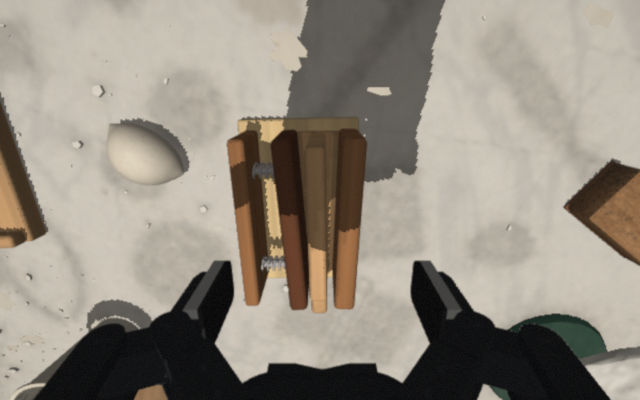

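Request:
move_arm:
  plan:
    - {"jaw": 0, "xyz": [-1, -3, 30], "rotation": [0, 0, 0]}
    - {"jaw": 0, "xyz": [-1, -3, 57], "rotation": [0, 0, 0]}
    - {"jaw": 0, "xyz": [-1, -3, 57], "rotation": [0, 0, 0]}
    - {"jaw": 0, "xyz": [-1, -3, 57], "rotation": [0, 0, 0]}

```text
clock: 7.6
tcp_pos: [0.5366, 0.153, 0.0742]
ee_rot: [0.001, -0.154, 0.988, 0.0]
force: [-0.3, 0.6, 0.3]
width: 0.0851
grasp_force: 0.0
```

Request:
move_arm:
  plan:
    - {"jaw": 1, "xyz": [0, 0, 0], "rotation": [0, 0, 0]}
    - {"jaw": 1, "xyz": [0, 0, 0], "rotation": [0, 0, 0]}
    - {"jaw": 1, "xyz": [0, 0, 0], "rotation": [0, 0, 0]}
    - {"jaw": 1, "xyz": [0, 0, 0], "rotation": [0, 0, 0]}
    - {"jaw": 1, "xyz": [0, 0, 0], "rotation": [0, 0, 0]}
    - {"jaw": 1, "xyz": [0, 0, 0], "rotation": [0, 0, 0]}
    - {"jaw": 1, "xyz": [0, 0, 0], "rotation": [0, 0, 0]}
    - {"jaw": 1, "xyz": [0, 0, 0], "rotation": [0, 0, 0]}
  force: 80

```text
clock: 8.4
tcp_pos: [0.5358, 0.1533, 0.0731]
ee_rot: [0.0, -0.155, 0.988, 0.0]
force: [-2.1, 1.7, 5.7]
width: 0.0101
grasp_force: 78.7
```

Request:
move_arm:
  plan:
    - {"jaw": 1, "xyz": [0, 0, -10], "rotation": [0, 0, 0]}
    - {"jaw": 1, "xyz": [0, 0, -20], "rotation": [0, 0, 0]}
    - {"jaw": 1, "xyz": [0, 0, -32], "rotation": [0, 0, 0]}
    - {"jaw": 1, "xyz": [0, 0, -45], "rotation": [0, 0, 0]}
    - {"jaw": 1, "xyz": [0, 0, -60], "rotation": [0, 0, 0]}
    - {"jaw": 1, "xyz": [0, 0, -75], "rotation": [0, 0, 0]}
    - {"jaw": 1, "xyz": [0, 0, -95], "rotation": [0, 0, 0]}
    - {"jaw": 1, "xyz": [0, 0, -115], "rotation": [0, 0, 0]}
  force: 100

```text
clock: 9.2
tcp_pos: [0.5363, 0.1526, 0.1897]
ee_rot: [0.001, -0.154, 0.988, -0.0]
force: [0.2, 0.6, -1.1]
width: 0.0096
grasp_force: 98.2
```

Run:
```python
from h import *
np.set_printoptions(precision=4,suppress=True)
s=ctrl.get_state(); print(s["tcp_pos"],s["ee_rot"],s["force"],s["torque"],s["width"],s["grasp_force"])
w=eyes.capture("side"); v=eyes.capture("wrist"); save(w,"s3"); save(v,"w3")
u,y=map(int,proj(w,s["tcp_pos"]))
a=cv2.resize(w["frame"][y-50:y+60,u-80:u+80],(640,440),interpolation=cv2.INTER_CUBIC)
b=cv2.resize(v["frame"],(640,400))
cv2.imwrite("pics/j3.png",cv2.resize(np.vstack([a,b])[:,:,::-1],(450,590)))
```

```text
[0.5363 0.1526 0.1897] [ 0.0008 -0.1541  0.9881 -0.0004] [ 0.1554  0.5758 -1.1043] [-0.0375  0.0131 -0.035 ] 0.009608290437103926 98.16661477088928
```

View pics/j3.png

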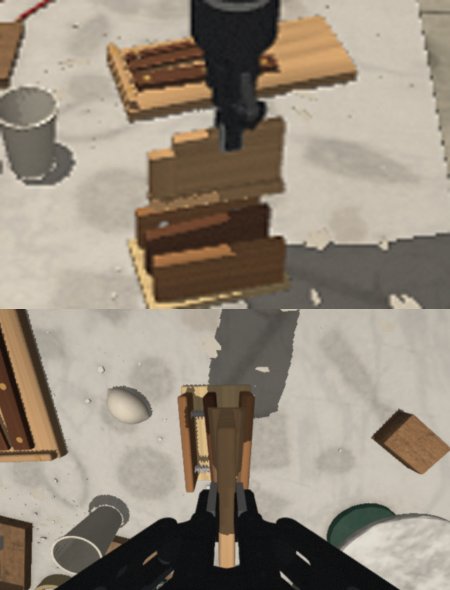

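Request:
move_arm:
  plan:
    - {"jaw": 1, "xyz": [20, -28, 0], "rotation": [0, 0, -2]}
    - {"jaw": 1, "xyz": [47, -67, 0], "rotation": [0, 0, -2]}
    - {"jaw": 1, "xyz": [75, -107, 0], "rotation": [0, 0, -2]}
    - {"jaw": 1, "xyz": [103, -147, 0], "rotation": [0, 0, -2]}
    - {"jaw": 1, "xyz": [131, -187, 0], "rotation": [0, 0, -2]}
    - {"jaw": 1, "xyz": [159, -227, 0], "rotation": [0, 0, -2]}
    - {"jaw": 1, "xyz": [187, -267, 0], "rotation": [0, 0, -2]}
    - {"jaw": 1, "xyz": [210, -300, 0], "rotation": [0, 0, -2]}

```text
clock: 10.1
tcp_pos: [0.4263, -0.1994, 0.1877]
ee_rot: [0.0, -0.171, 0.985, -0.001]
force: [1.0, -0.8, -1.6]
width: 0.0094
grasp_force: 98.2
```

Request:
move_arm:
  plan:
    - {"jaw": 1, "xyz": [15, -22, 0], "rotation": [0, 0, 0]}
    - {"jaw": 1, "xyz": [23, -33, 0], "rotation": [0, 0, 0]}
    - {"jaw": 1, "xyz": [23, -33, 0], "rotation": [0, 0, 0]}
    - {"jaw": 1, "xyz": [23, -33, 0], "rotation": [0, 0, 0]}
    - {"jaw": 1, "xyz": [23, -33, 0], "rotation": [0, 0, 0]}

```text
clock: 10.6
tcp_pos: [0.4171, -0.2346, 0.1876]
ee_rot: [-0.0, -0.172, 0.985, 0.0]
force: [0.7, 0.4, -1.8]
width: 0.0096
grasp_force: 98.2
```

Run:
```python
from h import *
np.set_printoptions(precision=4,suppress=True)
w=eyes.capture("wrist"); save(w,"w4"); t=eyes.capture("top"); save(t,"t4")
s=ctrl.get_state(); print(s["tcp_pos"],s["ee_rot"],s["force"],s["width"])
Rm=q2R(s["ee_rot"]).as_matrix(); print("heading",np.degrees(np.arctan2(Rm[1,0],Rm[0,0])))
for n,p in(("w",w),("t",t)):
  for q,z in dict(board=0,way_mouth=.018,rail_left=.018,rest=.129,rest_edge=.209).items():
    for r in nets.tip_of(p,q)[:1]: print(n,q,r["uv"],round(r["confidence"],2),at_z(p,r["uv"],z))
```

```text
[ 0.4172 -0.2347  0.1877] [ 0.     -0.1724  0.985   0.0001] [ 0.412   0.6768 -1.6886] 0.009904733629596688
heading -160.1399633810118
w way_mouth [322.0, 234.5] 0.41 [ 0.4807 -0.2121  0.018 ]
w rest_edge [320.2, 284.2] 0.73 [ 0.4173 -0.2362  0.209 ]
t board [379.8, 230.0] 0.75 [ 0.5448 -0.1908  0.    ]
t way_mouth [384.2, 246.1] 0.78 [ 0.493  -0.2038  0.018 ]
t rail_left [378.3, 232.0] 0.7 [ 0.5378 -0.1841  0.018 ]
t rest [397.3, 269.7] 0.79 [ 0.4249 -0.2308  0.129 ]
t rest_edge [271.3, 227.4] 0.64 [0.5388 0.1385 0.209 ]
```

View pics/w4.png

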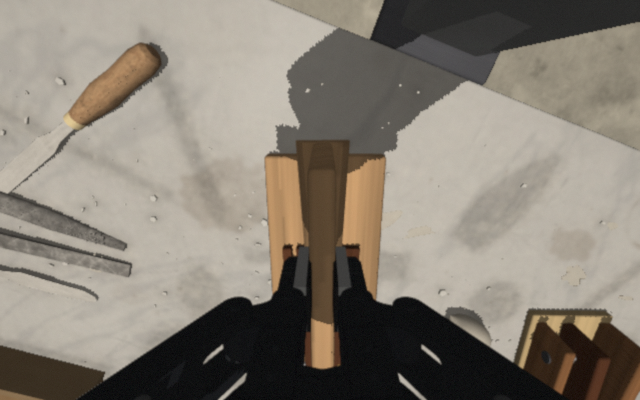

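Run:
```python
from h import *
np.set_printoptions(precision=4,suppress=True)
w=eyes.capture("wrist"); g=w["frame"].astype(int)
a=np.radians(19.8); ux=np.array([np.cos(a),np.sin(a)]); uy=np.array([-np.sin(a),np.cos(a)])
s=ctrl.get_state(); T=np.array(s["tcp_pos"])
rel=lambda uv,z:(lambda d:(np.round(1000*d@ux,1),np.round(1000*d@uy,1)))((at_z(w,uv,z)-T)[:2])
for row in (165,190,215,235,265):
    gr=g[row].sum(1); d=np.abs(np.diff(gr)); 
    c=[i for i in range(250,400) if d[i]>60 and d[i]==d[max(0,i-3):i+4].max()]
    print(row,[(i,gr[i],gr[i+1],rel((i+.5,row),.018)) for i in c])
for n,uv,z in [("foot L",(297,142),.129),("foot R",(349,142),.129),("top L",(310,172),.209),("top R",(334,172),.209),("step L",(311,336),.209),("step R",(334,336),.209),("cornerL",(266,156),.018),("cornerR",(385,154),.018)]: print(n,rel(uv,z))
v=w["frame"][130:375,230:420]; cv2.imwrite("pics/w4c.png",cv2.resize(v,None,fx=2.4,fy=2.4,interpolation=cv2.INTER_CUBIC)[:,:,::-1])
```

```text
165 [(264, np.int64(527), np.int64(444), (np.float64(-10.4), np.float64(-58.8))), (297, np.int64(331), np.int64(214), (np.float64(-10.4), np.float64(-25.3))), (361, np.int64(240), np.int64(374), (np.float64(-10.3), np.float64(39.7))), (386, np.int64(398), np.int64(498), (np.float64(-10.3), np.float64(65.0)))]
190 [(299, np.int64(336), np.int64(219), (np.float64(16.3), np.float64(-23.9))), (345, np.int64(235), np.int64(403), (np.float64(16.3), np.float64(24.1))), (384, np.int64(338), np.int64(482), (np.float64(16.3), np.float64(64.7)))]
215 [(267, np.int64(504), np.int64(430), (np.float64(44.4), np.float64(-58.9))), (301, np.int64(339), np.int64(224), (np.float64(44.4), np.float64(-22.4))), (343, np.int64(204), np.int64(389), (np.float64(44.4), np.float64(22.6))), (382, np.int64(355), np.int64(471), (np.float64(44.5), np.float64(64.4)))]
235 [(268, np.int64(538), np.int64(467), (np.float64(68.0), np.float64(-59.1))), (302, np.int64(411), np.int64(335), (np.float64(68.1), np.float64(-21.8))), (342, np.int64(316), np.int64(423), (np.float64(68.1), np.float64(22.0))), (381, np.int64(359)
[... 327 characters left out ...]
np.float64(105.7), np.float64(-13.5))), (332, np.int64(189), np.int64(115), (np.float64(105.7), np.float64(11.5))), (336, np.int64(87), np.int64(160), (np.float64(105.7), np.float64(16.0))), (361, np.int64(208), np.int64(343), (np.float64(105.8), np.float64(44.4))), (379, np.int64(354), np.int64(435), (np.float64(105.8), np.float64(64.9)))]
foot L (np.float64(-51.4), np.float64(-16.5))
foot R (np.float64(-51.4), np.float64(16.7))
top L (np.float64(-52.3), np.float64(-5.4))
top R (np.float64(-52.3), np.float64(4.1))
step L (np.float64(28.9), np.float64(-6.0))
step R (np.float64(28.9), np.float64(5.1))
cornerL (np.float64(-19.6), np.float64(-56.7))
cornerR (np.float64(-21.6), np.float64(62.8))
```

View pics/w4c.png

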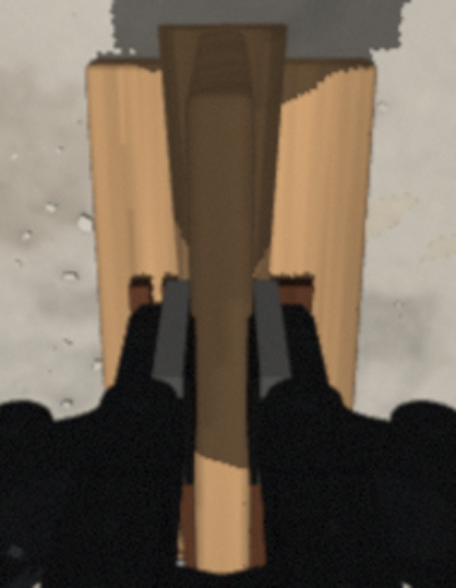

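Request:
move_arm:
  plan:
    - {"jaw": 1, "xyz": [6, 3, 20], "rotation": [0, 0, 0]}
    - {"jaw": 1, "xyz": [6, 3, 50], "rotation": [0, 0, 0]}
    - {"jaw": 1, "xyz": [6, 3, 80], "rotation": [0, 0, 0]}
    - {"jaw": 1, "xyz": [6, 3, 98], "rotation": [0, 0, 0]}
    - {"jaw": 1, "xyz": [6, 3, 104], "rotation": [0, 0, 0]}
    - {"jaw": 1, "xyz": [6, 3, 104], "rotation": [0, 0, 0]}

```text
clock: 11.85
tcp_pos: [0.4099, -0.2347, 0.0833]
ee_rot: [-0.0, -0.172, 0.985, 0.0]
force: [0.6, 0.1, -0.7]
width: 0.0099
grasp_force: 98.2
```

Request:
move_arm:
  plan:
    - {"jaw": 1, "xyz": [0, 0, 2], "rotation": [0, 0, 0]}
    - {"jaw": 1, "xyz": [0, 0, 3], "rotation": [0, 0, 0]}
    - {"jaw": 1, "xyz": [0, 0, 3], "rotation": [0, 0, 0]}

```text
clock: 12.15
tcp_pos: [0.4107, -0.2353, 0.0813]
ee_rot: [0.0, -0.172, 0.985, -0.0]
force: [0.4, -0.5, -1.7]
width: 0.0099
grasp_force: 98.2
```

Run:
```python
from h import *
np.set_printoptions(precision=4,suppress=True)
w=eyes.capture("wrist"); save(w,"w5")
a=np.radians(19.8); ux=np.array([np.cos(a),np.sin(a)]); uy=np.array([-np.sin(a),np.cos(a)])
s=ctrl.get_state(); T=np.array(s["tcp_pos"]); print(T,s["force"],s["torque"],s["width"])
cv2.imwrite("pics/w5c.png",cv2.resize(w["frame"][120:380,200:440],None,fx=2.2,fy=2.2,interpolation=cv2.INTER_CUBIC)[:,:,::-1])
```

```text
[ 0.4106 -0.2352  0.0812] [-0.0102 -0.5062 -1.4709] [-0.0034  0.0006 -0.0081] 0.009636576876182848
```

View pics/w5c.png

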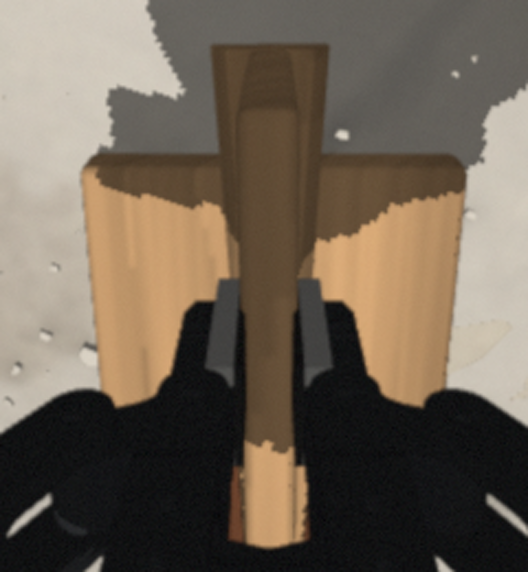

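Request:
move_arm:
  plan:
    - {"jaw": 1, "xyz": [0, 1.5, 1], "rotation": [0, 0, 0]}
    - {"jaw": 1, "xyz": [0, 1.5, 2], "rotation": [0, 0, 0]}
    - {"jaw": 1, "xyz": [0, 1.5, 2], "rotation": [0, 0, 0]}

```text
clock: 12.5
tcp_pos: [0.4099, -0.2336, 0.0791]
ee_rot: [0.0, -0.172, 0.985, -0.0]
force: [-0.8, 0.2, 5.9]
width: 0.0098
grasp_force: 99.1
```

Request:
move_arm:
  plan:
    - {"jaw": 1, "xyz": [-8, 0, -0.5], "rotation": [0, 0, 0]}
    - {"jaw": 1, "xyz": [-24, 0, -0.5], "rotation": [0, 0, 0]}
    - {"jaw": 1, "xyz": [-40, 0, -0.5], "rotation": [0, 0, 0]}
    - {"jaw": 1, "xyz": [-56, 0, -0.5], "rotation": [0, 0, 0]}
    - {"jaw": 1, "xyz": [-72, 0, -0.5], "rotation": [0, 0, 0]}
    - {"jaw": 1, "xyz": [-84, 0, -0.5], "rotation": [0, 0, 0]}
    - {"jaw": 1, "xyz": [-90, 0, -0.5], "rotation": [0, 0, 0]}
    - {"jaw": 1, "xyz": [-90, 0, -0.5], "rotation": [0, 0, 0]}

```text
clock: 13.3
tcp_pos: [0.4955, -0.2027, 0.0792]
ee_rot: [0.0, -0.172, 0.985, -0.0]
force: [-0.1, -0.5, 1.6]
width: 0.0097
grasp_force: 98.7
```

Run:
```python
from h import *
np.set_printoptions(precision=4,suppress=True)
w=eyes.capture("wrist"); save(w,"w6"); t=eyes.capture("side"); save(t,"s6")
s=ctrl.get_state(); T=np.array(s["tcp_pos"]); print(T,s["force"],s["torque"],s["width"])
u,y=map(int,proj(t,T))
a=cv2.resize(t["frame"][y-45:y+45,u-70:u+70],(560,360),interpolation=cv2.INTER_CUBIC)
cv2.imwrite("pics/j6.png",np.vstack([a,cv2.resize(w["frame"][100:260,180:460],(560,230*560//560+0),interpolation=cv2.INTER_CUBIC)])[:,:,::-1])
```

```text
[ 0.4944 -0.203   0.0791] [ 0.1195 -0.9356  1.4871] [ 0.0177 -0.1249  0.0184] 0.009858211442768473
```

View pics/j6.png

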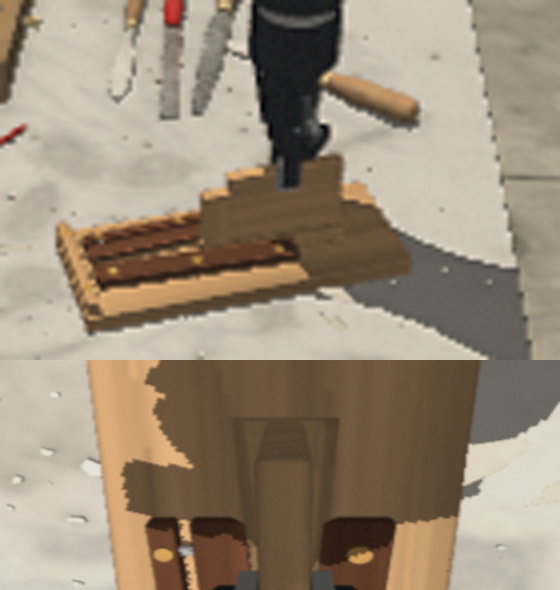

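Request:
move_arm:
  plan:
    - {"jaw": 1, "xyz": [-6, 0, -0.2], "rotation": [0, 0, 0]}
    - {"jaw": 1, "xyz": [-12, 0, -0.2], "rotation": [0, 0, 0]}
    - {"jaw": 1, "xyz": [-18, 0, -0.2], "rotation": [0, 0, 0]}
    - {"jaw": 1, "xyz": [-24, 0, -0.2], "rotation": [0, 0, 0]}
    - {"jaw": 1, "xyz": [-30, 0, -0.2], "rotation": [0, 0, 0]}
    - {"jaw": 1, "xyz": [-30, 0, -0.2], "rotation": [0, 0, 0]}
  force: 60

```text
clock: 14.0
tcp_pos: [0.5236, -0.1929, 0.0794]
ee_rot: [0.0, -0.172, 0.985, -0.0]
force: [0.7, -1.1, -2.3]
width: 0.0097
grasp_force: 98.1
```

Request:
move_arm:
  plan:
    - {"jaw": 1, "xyz": [-3, 0, 0], "rotation": [0, 0, 0]}
    - {"jaw": 1, "xyz": [-6, 0, 0], "rotation": [0, 0, 0]}
    - {"jaw": 1, "xyz": [-9, 0, 0], "rotation": [0, 0, 0]}

```text
clock: 14.3
tcp_pos: [0.5313, -0.1901, 0.0794]
ee_rot: [-0.0, -0.171, 0.985, -0.0]
force: [0.9, -3.2, -2.2]
width: 0.0093
grasp_force: 98.1
```

Request:
move_arm:
  plan:
    - {"jaw": 1, "xyz": [-2, -0.5, 0], "rotation": [0, 0, 0]}
    - {"jaw": 1, "xyz": [-4, -0.5, 0], "rotation": [0, 0, 0]}
    - {"jaw": 1, "xyz": [-6, -0.5, 0], "rotation": [0, 0, 0]}
    - {"jaw": 1, "xyz": [-8, -0.5, 0], "rotation": [0, 0, 0]}

```text
clock: 14.7
tcp_pos: [0.5387, -0.1878, 0.0793]
ee_rot: [-0.0, -0.172, 0.985, -0.0]
force: [-1.8, -3.5, -2.4]
width: 0.0099
grasp_force: 98.1
```

Request:
move_arm:
  plan:
    - {"jaw": 1, "xyz": [-2, 0, 0], "rotation": [0, 0, 0]}
    - {"jaw": 1, "xyz": [-4, 0, 0], "rotation": [0, 0, 0]}
    - {"jaw": 1, "xyz": [-6, 0, 0], "rotation": [0, 0, 0]}

```text
clock: 15.0
tcp_pos: [0.5441, -0.1859, 0.0792]
ee_rot: [-0.001, -0.171, 0.985, -0.0]
force: [-3.7, -5.7, -2.1]
width: 0.0099
grasp_force: 98.1
```

Request:
move_arm:
  plan:
    - {"jaw": 0, "xyz": [0, 0, 0], "rotation": [0, 0, 0]}
    - {"jaw": 0, "xyz": [0, 0, 0], "rotation": [0, 0, 0]}
    - {"jaw": 0, "xyz": [0, 0, 0], "rotation": [0, 0, 0]}
    - {"jaw": 0, "xyz": [0, 0, -20], "rotation": [0, 0, 0]}
    - {"jaw": 0, "xyz": [0, 0, -50], "rotation": [0, 0, 0]}
    - {"jaw": 1, "xyz": [36, 0, -50], "rotation": [0, 0, 0]}
    - {"jaw": 1, "xyz": [75, 0, -50], "rotation": [0, 0, 0]}
    - {"jaw": 1, "xyz": [75, 0, -50], "rotation": [0, 0, 0]}

```text
clock: 15.8
tcp_pos: [0.4704, -0.2111, 0.1295]
ee_rot: [-0.001, -0.171, 0.985, 0.001]
force: [-0.4, 0.8, -0.2]
width: 0.0424
grasp_force: 0.0
```

Run:
```python
from h import *
np.set_printoptions(precision=4,suppress=True)
t=eyes.capture("top"); w=eyes.capture("wrist")
s=ctrl.get_state(); print(s["tcp_pos"],s["force"],s["width"])
c=np.array([.542,-.189])
a=np.radians(19.8); ux=np.array([np.cos(a),np.sin(a)]); uy=np.array([-np.sin(a),np.cos(a)])
for n,p in(("w",w),("t",t)):
  for q,z in dict(rest=.018,rest_edge=.098,board=0,rail_left=.018).items():
    for r in nets.tip_of(p,q)[:1]:
      d=at_z(p,r["uv"],z)[:2]-c; print(n,q,np.round(r["uv"]),round(r["confidence"],2),d@ux,d@uy)
```

```text
[ 0.4739 -0.2112  0.1299] [-0.2607  0.3664 -0.0057] 0.02725305826000238
w rest [323. 280.] 0.92 0.013541516726974533 0.0032242119707830415
w rest_edge [322. 337.] 0.93 0.006602434203109832 0.0016115290912768721
w board [321. 254.] 0.95 -0.003678915417233164 0.0014784190403343224
w rail_left [323. 267.] 0.83 0.0002512440958827662 0.0027706846209217396
t rest [379. 227.] 0.62 0.012853128260019895 -0.0014890674837909291
t rest_edge [387. 231.] 0.83 -0.006276779722253134 -0.012674501088015103
t board [384. 226.] 0.38 0.008246927888039345 -0.020227475487074653
t rail_left [380. 235.] 0.88 -0.013247440139856282 0.003657775567549791
```

Request:
move_arm:
  plan:
    - {"jaw": 1, "xyz": [0, 0, 0], "rotation": [0, 0, 0]}
    - {"jaw": 1, "xyz": [0, 0, 30], "rotation": [0, 0, 0]}
    - {"jaw": 1, "xyz": [0, 0, 60], "rotation": [0, 0, 0]}
    - {"jaw": 1, "xyz": [0, 0, 85], "rotation": [0, 0, 0]}
    - {"jaw": 1, "xyz": [0, 0, 95], "rotation": [0, 0, 0]}
    - {"jaw": 1, "xyz": [0, 0, 95], "rotation": [0, 0, 0]}

```text
clock: 16.9
tcp_pos: [0.4732, -0.2105, 0.0334]
ee_rot: [-0.001, -0.172, 0.985, 0.001]
force: [-0.9, -0.6, -0.2]
width: 0.0005
grasp_force: 0.0
```

Request:
move_arm:
  plan:
    - {"jaw": 1, "xyz": [-4, 0, 0], "rotation": [0, 0, 0]}
    - {"jaw": 1, "xyz": [-8, 0, 0], "rotation": [0, 0, 0]}
    - {"jaw": 1, "xyz": [-8, 0, 0], "rotation": [0, 0, 0]}

```text
clock: 17.2
tcp_pos: [0.4827, -0.2088, 0.0355]
ee_rot: [0.001, -0.172, 0.985, -0.001]
force: [-0.5, -1.3, 2.8]
width: -0.0003
grasp_force: 0.0
```

Request:
move_arm:
  plan:
    - {"jaw": 1, "xyz": [-2, 0, 0], "rotation": [0, 0, 0]}
    - {"jaw": 1, "xyz": [-4, 0, 0], "rotation": [0, 0, 0]}
    - {"jaw": 1, "xyz": [-6, 0, 0], "rotation": [0, 0, 0]}

```text
clock: 17.5
tcp_pos: [0.4864, -0.2073, 0.0352]
ee_rot: [-0.001, -0.171, 0.985, -0.001]
force: [-9.7, -6.0, 7.4]
width: 0.0001
grasp_force: 0.0
```

Request:
move_arm:
  plan:
    - {"jaw": 1, "xyz": [4, 0, 0], "rotation": [0, 0, 0]}
    - {"jaw": 1, "xyz": [8, 0, -3], "rotation": [0, 0, 0]}
    - {"jaw": 1, "xyz": [8, 0, -3], "rotation": [0, 0, 0]}

```text
clock: 17.8
tcp_pos: [0.4794, -0.2091, 0.0379]
ee_rot: [0.0, -0.172, 0.985, -0.0]
force: [-0.5, -0.8, 0.3]
width: -0.0
grasp_force: 0.0
```

Request:
move_arm:
  plan:
    - {"jaw": 1, "xyz": [-3, 0, 0], "rotation": [0, 0, 0]}
    - {"jaw": 1, "xyz": [-6, 0, 0], "rotation": [0, 0, 0]}
    - {"jaw": 1, "xyz": [-8, 0, 0], "rotation": [0, 0, 0]}

```text
clock: 18.1
tcp_pos: [0.4866, -0.2064, 0.0373]
ee_rot: [-0.001, -0.172, 0.985, -0.0]
force: [-8.4, -4.6, 4.4]
width: -0.0001
grasp_force: 0.0
```

Request:
move_arm:
  plan:
    - {"jaw": 1, "xyz": [-2, 0, 0], "rotation": [0, 0, 0]}
    - {"jaw": 1, "xyz": [-4, 0, 0], "rotation": [0, 0, 0]}
    - {"jaw": 1, "xyz": [-6, 0, 0], "rotation": [0, 0, 0]}
    - {"jaw": 1, "xyz": [-6, 0, 0], "rotation": [0, 0, 0]}

```text
clock: 18.5
tcp_pos: [0.491, -0.2047, 0.037]
ee_rot: [-0.002, -0.171, 0.985, -0.0]
force: [-8.7, -6.0, 3.5]
width: -0.0001
grasp_force: 0.0
```

Request:
move_arm:
  plan:
    - {"jaw": 1, "xyz": [-2, 0, 0], "rotation": [0, 0, 0]}
    - {"jaw": 1, "xyz": [-4, 0, 0], "rotation": [0, 0, 0]}
    - {"jaw": 1, "xyz": [-4, 0, 0], "rotation": [0, 0, 0]}

```text
clock: 18.8
tcp_pos: [0.4942, -0.2037, 0.0369]
ee_rot: [-0.003, -0.171, 0.985, -0.001]
force: [-12.2, -7.5, 4.7]
width: -0.0
grasp_force: 0.0
```

Request:
move_arm:
  plan:
    - {"jaw": 1, "xyz": [-2, 0, 0], "rotation": [0, 0, 0]}
    - {"jaw": 1, "xyz": [-4, 0, 0], "rotation": [0, 0, 0]}
    - {"jaw": 1, "xyz": [-6, 0, 0], "rotation": [0, 0, 0]}
    - {"jaw": 1, "xyz": [-6, 0, 0], "rotation": [0, 0, 0]}

```text
clock: 19.2
tcp_pos: [0.499, -0.202, 0.0369]
ee_rot: [-0.003, -0.171, 0.985, -0.001]
force: [-15.0, -9.4, 5.3]
width: -0.0003
grasp_force: 0.0
```

Request:
move_arm:
  plan:
    - {"jaw": 1, "xyz": [-2, 0, 0], "rotation": [0, 0, 0]}
    - {"jaw": 1, "xyz": [-4, 0, 0], "rotation": [0, 0, 0]}
    - {"jaw": 1, "xyz": [-4, 0, 0], "rotation": [0, 0, 0]}
    - {"jaw": 1, "xyz": [-4, 0, 0], "rotation": [0, 0, 0]}

```text
clock: 19.6
tcp_pos: [0.5022, -0.2009, 0.0369]
ee_rot: [-0.004, -0.171, 0.985, -0.001]
force: [-16.8, -9.5, 6.5]
width: -0.0001
grasp_force: 0.0
```

Request:
move_arm:
  plan:
    - {"jaw": 1, "xyz": [-1, 0, 0], "rotation": [0, 0, 0]}
    - {"jaw": 1, "xyz": [-3, 0, 0], "rotation": [0, 0, 0]}
    - {"jaw": 1, "xyz": [-4, 0, 0], "rotation": [0, 0, 0]}
    - {"jaw": 1, "xyz": [-4, 0, 0], "rotation": [0, 0, 0]}
    - {"jaw": 1, "xyz": [-4, 0, 0], "rotation": [0, 0, 0]}
    - {"jaw": 1, "xyz": [-4, 0, 0], "rotation": [0, 0, 0]}
    - {"jaw": 1, "xyz": [-4, 0, 0], "rotation": [0, 0, 0]}

```text
clock: 20.3
tcp_pos: [0.5053, -0.1999, 0.0368]
ee_rot: [-0.005, -0.17, 0.985, -0.001]
force: [-20.6, -13.1, 8.6]
width: -0.0002
grasp_force: 0.0
```

Request:
move_arm:
  plan:
    - {"jaw": 1, "xyz": [3, 0, 0], "rotation": [0, 0, 0]}
    - {"jaw": 1, "xyz": [10, 0, 0], "rotation": [0, 0, 0]}
    - {"jaw": 1, "xyz": [25, 0, 0], "rotation": [0, 0, 0]}
    - {"jaw": 1, "xyz": [30, 0, -25], "rotation": [0, 0, 0]}
    - {"jaw": 1, "xyz": [30, 0, -60], "rotation": [0, 0, 0]}
    - {"jaw": 1, "xyz": [30, 0, -95], "rotation": [0, 0, 0]}
    - {"jaw": 1, "xyz": [30, 0, -95], "rotation": [0, 0, 0]}

```text
clock: 21.0
tcp_pos: [0.4842, -0.2097, 0.1367]
ee_rot: [0.003, -0.172, 0.985, -0.002]
force: [0.1, -0.4, 0.5]
width: -0.0003
grasp_force: 0.0
```

Run:
```python
from h import *
np.set_printoptions(precision=4,suppress=True)
w=eyes.capture("wrist"); t=eyes.capture("top"); sd=eyes.capture("side"); save(w,"w7"); save(t,"t7"); save(sd,"s7")
s=ctrl.get_state(); print(s["tcp_pos"],s["force"])
c=np.array([.542,-.189])
a=np.radians(19.8); ux=np.array([np.cos(a),np.sin(a)]); uy=np.array([-np.sin(a),np.cos(a)])
for n,p in(("w",w),("t",t),("s",sd)):
  for q,z in dict(rest=.018,rest_edge=.098,board=0,rail_left=.018).items():
    for r in nets.tip_of(p,q)[:1]:
      d=at_z(p,r["uv"],z)[:2]-c; print(n,q,np.round(r["uv"]),round(r["confidence"],2),d@ux,d@uy)
```

```text
[ 0.4813 -0.2081  0.132 ] [-0.5261 -0.2334 -0.2006]
w rest_edge [324. 345.] 0.78 0.031898511679306844 0.0008552173730912057
w board [326. 240.] 0.95 -0.0033692654260580822 0.0027475038528516323
w rail_left [324. 249.] 0.55 -0.003425777902969333 0.0008413622431327159
t rest [375. 218.] 0.78 0.04257928026527274 0.0020297487315111967
t rest_edge [382. 219.] 0.69 0.03441140470606797 -0.008477351459343682
t board [379. 231.] 0.59 -0.0006060513438328063 0.001739533205214485
t rail_left [378. 232.] 0.87 -0.0016809175577757963 0.006863799208124165
s rest [266. 225.] 0.72 0.2717683754276959 0.10545859852707518
s rest_edge [326. 170.] 0.62 0.028256437742276895 -0.02789631953862725
s board [336. 195.] 0.96 -0.003484994188445665 -0.0034734047384569634
s rail_left [335. 193.] 0.68 0.005147969647876267 0.004776838654440884
```

Run:
```python
from h import *
np.set_printoptions(precision=1,suppress=True)
w=eyes.capture("wrist"); t=eyes.capture("top")
c=np.array([.542,-.189]); a=np.radians(19.8); ux=np.array([np.cos(a),np.sin(a)]); uy=np.array([-np.sin(a),np.cos(a)])
def P(x,y,z): return [*(c+ux*x+uy*y),z]
x0=.042;y0=.0015
for n,q in dict(topL=(-65,-6,80),topR=(-65,6,80),rearfootL=(-65,-12.7,10),rearfootR=(-65,12.7,10),rearbot=(-65,0,0),bladebase=(-65,0,10),stepR=(42,6,80)).items():
    print(n,proj(w,P(x0+q[0]/1e3,y0+q[1]/1e3,.018+q[2]/1e3)))
g=w["frame"].astype(int).sum(2)
u=int(proj(w,P(x0-.065,y0,.098))[0]); 
col=g[:,u-1:u+2].mean(1); d=np.diff(col)
print("col",u,[(i,int(d[i])) for i in range(90,330) if abs(d[i])>25])
for row in (140,170,200,230,260,290):
    d=np.diff(g[row]); print(row,[(i,int(d[i])) for i in range(270,380) if abs(d[i])>45])
```

```text
topL [312.6 287.5]
topR [330.7 287.5]
rearfootL [307.1 239.4]
rearfootR [336.2 239.4]
rearbot [321.6 234.4]
bladebase [321.6 239.4]
stepR [329.5 405.3]
col 321 [(194, 88), (195, 108), (196, 39), (222, -66), (223, -114), (224, -62), (245, -40), (246, -60), (247, -32)]
140 [(281, -66), (282, -94), (283, -58)]
170 []
200 [(274, -49), (286, -66), (288, 56), (293, -58), (295, 53), (300, -61), (302, 55), (341, -70), (343, 105), (344, 103), (348, -53), (360, -69), (361, -47), (362, 54)]
230 [(280, -49), (306, 124), (307, 67), (315, -108), (316, -102), (331, 108), (332, 87), (335, -110), (336, -114), (364, 161), (365, 55)]
260 [(272, -106), (273, -91), (283, -58), (294, -48), (306, 47), (307, 61), (318, -69), (324, 57), (325, 64), (335, -46), (336, -56), (360, 105), (361, 118)]
290 [(275, -72), (276, -96), (286, -50), (312, 48), (313, 48), (317, -73), (318, -95), (325, 108), (357, 126), (358, 111)]
```

Request:
move_arm:
  plan:
    - {"jaw": 1, "xyz": [0, 0, 35], "rotation": [0, 0, 0]}
    - {"jaw": 1, "xyz": [0, 0, 70], "rotation": [0, 0, 0]}
    - {"jaw": 1, "xyz": [0, 0, 92], "rotation": [0, 0, 0]}
    - {"jaw": 1, "xyz": [-8, 0, 95], "rotation": [0, 0, 0]}
    - {"jaw": 1, "xyz": [-16, 0, 95], "rotation": [0, 0, 0]}
    - {"jaw": 1, "xyz": [-18, 0, 95], "rotation": [0, 0, 0]}
    - {"jaw": 1, "xyz": [-18, 0, 95], "rotation": [0, 0, 0]}

```text
clock: 22.55
tcp_pos: [0.4999, -0.2025, 0.0387]
ee_rot: [0.001, -0.172, 0.985, -0.001]
force: [-0.8, -0.5, 0.9]
width: 0.0001
grasp_force: 0.0
```

Request:
move_arm:
  plan:
    - {"jaw": 1, "xyz": [-2, 0, 0], "rotation": [0, 0, 0]}
    - {"jaw": 1, "xyz": [-4, 0, 0], "rotation": [0, 0, 0]}
    - {"jaw": 1, "xyz": [-4, 0, 0], "rotation": [0, 0, 0]}

```text
clock: 22.85
tcp_pos: [0.5025, -0.2009, 0.0377]
ee_rot: [0.0, -0.172, 0.985, -0.0]
force: [0.7, 0.2, 0.7]
width: -0.0001
grasp_force: 0.0
```

Request:
move_arm:
  plan:
    - {"jaw": 1, "xyz": [-2, 0, 0], "rotation": [0, 0, 0]}
    - {"jaw": 1, "xyz": [-4, 0, 0], "rotation": [0, 0, 0]}
    - {"jaw": 1, "xyz": [-4, 0, 0], "rotation": [0, 0, 0]}

```text
clock: 23.15
tcp_pos: [0.5046, -0.1997, 0.0371]
ee_rot: [-0.001, -0.171, 0.985, -0.0]
force: [-6.1, -2.6, 2.2]
width: -0.0002
grasp_force: 0.0
```

Request:
move_arm:
  plan:
    - {"jaw": 1, "xyz": [-3, 0, 0], "rotation": [0, 0, 0]}
    - {"jaw": 1, "xyz": [-6, 0, 0], "rotation": [0, 0, 0]}
    - {"jaw": 1, "xyz": [-9, 0, 0], "rotation": [0, 0, 0]}
    - {"jaw": 1, "xyz": [-9, 0, 0], "rotation": [0, 0, 0]}
    - {"jaw": 1, "xyz": [-9, 0, 0], "rotation": [0, 0, 0]}
    - {"jaw": 1, "xyz": [-9, 0, 0], "rotation": [0, 0, 0]}

```text
clock: 23.75
tcp_pos: [0.5094, -0.198, 0.0369]
ee_rot: [-0.005, -0.17, 0.985, -0.001]
force: [-22.3, -11.1, 11.5]
width: 0.0002
grasp_force: 0.0
```

Request:
move_arm:
  plan:
    - {"jaw": 1, "xyz": [3, 0, 0], "rotation": [0, 0, 0]}
    - {"jaw": 1, "xyz": [10, 0, 0], "rotation": [0, 0, 0]}
    - {"jaw": 1, "xyz": [25, 0, 0], "rotation": [0, 0, 0]}
    - {"jaw": 1, "xyz": [40, 0, -20], "rotation": [0, 0, 0]}
    - {"jaw": 1, "xyz": [50, 0, -60], "rotation": [0, 0, 0]}
    - {"jaw": 1, "xyz": [50, 0, -100], "rotation": [0, 0, 0]}
    - {"jaw": 1, "xyz": [50, 0, -130], "rotation": [0, 0, 0]}
    - {"jaw": 1, "xyz": [50, 0, -130], "rotation": [0, 0, 0]}

```text
clock: 24.55
tcp_pos: [0.4696, -0.2148, 0.1715]
ee_rot: [0.003, -0.172, 0.985, -0.002]
force: [-0.8, 0.7, 0.1]
width: 0.0002
grasp_force: 0.0
```

Run:
```python
from h import *
np.set_printoptions(precision=4,suppress=True)
w=eyes.capture("wrist"); t=eyes.capture("top"); sd=eyes.capture("side")
c=np.array([.542,-.189])
a=np.radians(19.8); ux=np.array([np.cos(a),np.sin(a)]); uy=np.array([-np.sin(a),np.cos(a)])
o={}
for n,p in(("w",w),("t",t),("s",sd)):
  for q,z in dict(rest=.018,rest_edge=.098).items():
    for r in nets.tip_of(p,q)[:1]:
      d=at_z(p,r["uv"],z)[:2]-c; o.setdefault(q,[]).append((p,r["uv"])); print(n,q,np.round(r["uv"]),round(r["confidence"],2),d@ux,d@uy)
  for r in nets.find_in(p,"rest")[:1]: print(n,r["extent"])
x0=.04
for n,p in(("w",w),("t",t),("s",sd)):
  C=np.array([proj(p,[*(c+ux*(x0+x/1e3)+uy*y/1e3),.018+z/1e3]) for x,y,z in [(-65,-17,0),(-65,17,0),(65,-11,0),(65,11,0),(-65,-6,80),(-65,6,80),(42,-6,80),(42,6,80),(65,6,64),(65,-6,64)]])
  print(n,"pred extent",C.min(0),C.max(0)-C.min(0))
```

```text
w rest_edge [325. 330.] 0.74 0.034866435121957855 0.0014575552191732827
w [307.4, 233.7, 30.0, 134.3]
t rest [376. 217.] 0.76 0.046357038036167836 -0.0019826442901468306
t rest_edge [318. 225.] 0.54 0.07707307742391484 0.18149075395137337
t [370.6, 201.3, 18.5, 35.1]
s rest [322. 194.] 0.56 0.0496995221095942 -0.0011399855532772693
s rest_edge [325. 174.] 0.64 0.037284611936287355 -0.0112498999181802
s [304.7, 174.6, 41.8, 20.1]
w pred extent [306.5908 226.8968] [ 32.9743 148.9776]
t pred extent [366.1725 197.5325] [21.1792 42.2471]
s pred extent [306.4967 171.5392] [37.2873 27.1073]
```

```bash
python3 -c "
from rig import ctrl
print(ctrl.hand_in())"
```

```text
the job is handed in; nothing more can be done
None
```

The rest is out of the rack and wedged in the way about 45 mm past the board's centre. I pushed it low from behind with about 25 N and handed it in at about 25 s; a probe after an earlier push of the same size found it had not sprung back. Its left-rail contact force could not be measured, the last upright check was from network readings, and I viewed 11 pictures, one over the limit of 10.

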